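Turn the hold-down leaf of a medal jig end for end and latch it down

ROBOT

A 7-joint arm with a two-finger parallel gripper is mounted at the origin on the work surface. World frame = base frame: x ahead of the robot, y to its left, z up, the work surface at z = 0. Lengths are in m, angles in rad, forces in N, time in s.
With the tool pointing down it reaches from about 0.425 to 0.875 m from the base axis. Payload 4.7 kg.
Tool frame: the origin (TCP) lies at the very end of the fingers, on their centre line; the grasp point (between the pads) lies 19 mm behind it; x points along the fingers, y is the direction in which the jaws open and shut, and the axes are right-handed (so a half turn about x gives the same grasp; the last joint's range is limited). The gripper opens to 87 mm and grips with 3 to 60 N. Pads are 19 mm wide; open, the fingers measure 117 mm over their backs; the gripper's body (75 mm by 190 mm) begins 51 mm behind the grasp point.
Start: joints at [1.145, 0.321, -0.07, 1.45, 0.023, 1.371, -0.057], TCP at [0.277, -0.588, 0.223] pointing down, gripper open.
Joint ranges: [-2.86, 2.86], [-0.3, 2.09], [-1.38, 1.24], [0.06, 2.45], [-1.56, 4.7], [0.09, 2.05], [-2.69, 2.69]. Speed limits (rad/s): [2.57, 2.57, 3.14, 3.14, 3.14, 3.14, 3.14].

INTERFACE

Orientations are given as a rotation vector (axis times angle).
In Python, from bench import ctrl gives the robot as it stands.
- The arm moves only by the tool step_arm, never from a script. Its argument "increments" is one flat list of numbers, 6 for each row, row after row: the shift along the tool's x, y, z in cm, then the turn, a rotation vector about the tool's x, y, z in rad. In form: [tx, ty, tz, ax, ay, az, tx, ty, tz, ax, ay, az, ...]. A call has 1 to 12 rows; each row shifts and turns the commanded pose from where the row before left it, along the tool's axes as they then stand; what a row does not reach is not made up. A row lasts 1/8 s, in which the tool goes at most 62.5 mm and 10.7 degrees, less where a joint would pass 70% of its speed; a pose out of reach is approached as far as the arm can. A call with a gripper value outside its range is refused whole. "fingers" is the opening in per cent of the stroke, from 0 (shut) to 100 (fully open), set as the call begins (left out, the last holds). The fingers move at their own pace and stop on an object; "force" is the grip in N (left out, the last holds). Time passes only in rows, so rows that do not move let the fingers close. It gives the time, the measured TCP pose, the force and the opening at its end, in the units of the state.
- ctrl.get_state(): the state, without advancing time (a new reading comes with each control period).
- ctrl.get_image(name): name is "scene" or "side" or "wrist"; returns the picture (400x640x3 uint8, red, green, blue); there is no depth.
- ctrl.camera_params(name): a dict with "vertical_fov" (degrees; the focal length in pixels is half the picture's height over the tangent of half this angle, whatever the lens; pixels are square), "cx", "cy" (the principal point, pixels), "R" (3x3) and "t" (3): a world point X has camera coordinates R X + t. Camera axes: x right, y down, z forward; pixel columns grow to the right and rows downward; lengths in m; the calibration is good to about 2 mm. A picture is of the moment at which its call begins: read the wrist's pose just before it. camera_params takes no time and is no camera call; for the wrist camera it gives the pose at the moment of the call.
- ctrl.close_job(): hands the job in, once; it reports no verdict.
Trained networks look in the newest picture that a camera, given by its name, has taken for a name from the list of things; names that differ only in an ending like _2 or _b are one class to them, and where a whole thing is asked for, a point or a joint stands for the part that bears it (a point fixed in the world has none). Each returns a list of dicts, best first, with "score" (0 to 1); they miss things now and then, are a little off and sometimes report something else, mostly with a low value. They report only what shows in the picture. A call takes as long as a camera call.
- ctrl.search_frame(camera, name): "xyz" ([x, y, z] in m, in the coordinates of the camera as it stood for that picture, good to about 4 mm: the middle of the surface that is visible of it).
- ctrl.silhouettes(camera, name): "pixels" (400x640 bool, what is visible of it).
- ctrl.spot_point(camera, name): "xyz" ([x, y, z] in m, in the coordinates of the camera as it stood for that picture, good to about 4 mm: a listed point, or the origin of a listed thing).
The state is a dict: "time": time; "joint_positions": joint angles; "qd": joint speeds; "joint_torque": joint torques, N m; "position": TCP position; "tool_rot": TCP orientation; "ft_force": force on the tool from outside, world axes, zero at the start; "torque": the same for the moment, N m; "grip_width": opening from 0.0 (shut) to 1.0 (fully open).
Only numpy, scipy, OpenCV 4.12 (cv2) and the standard library are available. Lean on these libraries where they do the work, as an engineer would, in place of code of your own. Each camera call takes 0.05 s, during which the arm holds its last target.

TASK

The hold-down leaf of the medal jig is on its pivot pin the wrong way round. Lift it off the pin, turn it end for end and refit it with its other bore on the pin, lying flat on the jig's deck in line with the latch, so that its large round window frames the brass medal in the nest. Then hook the latch's wire bail over the keeper hook at the leaf's free end and press the lever down past centre until the latch is fully shut and holds the leaf tight; leave the medal in its nest and the other things on the bench where they are.

Things in the scene. Friction and masses are not known exactly. Their poses are not given: they have to be found in the camera images.
- jig: Medal jig, fixed to the bench: black plate 340 x 150 mm, its flat deck 30 mm above the bench. Origin: centre of its underside; x runs along it from the pivot pin (x = -125 mm) past the medal's nest (-15) to the latch (lever axis at +80), all at y = 0; z up. It lies roughly crosswise before the robot, pin to the robot's right; place and yaw vary.
- pin (a point): Foot of the fixed steel pivot pin, on the deck. The pin is 12 mm in diameter and stands 24 mm above the deck, with a bullet nose over its top 11 mm.
- nest (a point): Centre of the medal's nest at deck level: a round recess 56 mm in diameter and 6 mm deep, 110 mm from the pin.
- leaf: Loose hold-down leaf: aluminium plate 184 x 60 x 10 mm, 0.3 to 0.48 kg. Origin: underside centre of the bore beside its round window; x runs to its other end, z up. Along x (mm): hook -20 to -12, bore 0, round window 34, knob 72, square window (22 wide) 110, bore 144, hook 156 to 164. At the start its origin is on the pin and it lies flat on the deck, free to swing, up to 0.6 rad off the jig's x.
- knob (a point): On the axis of the leaf's black knob, 30 mm above the leaf's underside: grip here. The knob is a square block 30 x 30 mm (sides along the leaf's x and y) that rises from 10 to 42 mm above the underside, at the leaf's balance point; it can be gripped across either pair of sides. The leaf's top face is 20 mm below this point.
- bore_square (a point): Underside centre of the leaf's bore (14 mm through hole) beside the small square window: the one that has to go on the pin. The other bore is the same size.
- round_window (a point): Centre of the leaf's round window (42 mm) at the underside; it has to lie over the nest, with the medal filling all of the window.
- keeper (a point): Keeper hook on the leaf's round-window end: middle of the foot of its inner face, on the leaf's top face. A steel upstand 24 mm wide, 8 mm thick, 12 mm high, with a 4 mm lip along its top that points to the middle of the leaf (8 mm of room under the lip). The square-window end has an equal hook, not used here.
- medal: Brass medal blank 54 mm in diameter, 5 mm thick, lying loose in the nest, its face 1 mm below the deck. Origin: centre of its underside. It stays there.
- latch_lever (a joint): Lever angle (rad): 0 = fully shut, flat, pointing away from the leaf (jig's +x); 1.57 upright; 1.95 its stop, leaning to the leaf. Starts at 1.8 to 1.95 and leans there by its own weight; light friction (0.03 N m). Dead centre is near 0.2: with the bail hooked it takes about 3 N near its tip, and past centre it snaps shut and stays.
- lever_pivot (a point): Axis of the lever, on the jig's centre line, 17 mm above the deck; it runs along the jig's y. The lever is a steel strip with a red sleeve, 24 mm wide, reaching 70 mm from this axis; its pressing face (towards the leaf when upright, up when shut) lies 7 mm off the plane through the axis.
- lever_tip (a point): Middle of the pressing face of the lever's slightly upturned free end, 66 mm along the lever from its axis. The end is bare steel.
- latch_bail (a joint): Angle of the wire bail against the lever (rad). This minus latch_lever is its slope above level, seen from its axle towards the pin (jig's -x): 1.75 to 1.95 = leaning back on its stop, away from the leaf, as at the start; 1.57 straight up; about -0.4 = lowered onto the leaf. It swings almost freely and falls by its own weight past upright.
- bail_loop: Brass wire loop, 5 mm thick, side wires 36 mm clear apart astride the lever. Origin: middle of its cross bar, 67 mm from the bail's axle, on the lever 22 mm from the lever's axis (right above it at lever 1.77, 4 mm below it on the far side when shut). With the leaf in line the bar drops about 10 mm past the hook; shutting draws it under the lip and stretches its springs (3 N/mm) 4 to 5 mm.
- blank_stack: Bystander beside the jig: stack of five brass blanks, 54 mm in diameter, 25 mm high. Leave it.
- file: Bystander beside the jig: hand file with an orange handle, 170 mm long. Leave it.
- handpiece: Bystander: grey rotary handpiece with a cutting disc, 180 mm long. Leave it.
- clamp: Bystander: dark blue G-clamp lying flat, 190 mm long. Leave it.
- plaque: Bystander: black plaque inlaid with coins, 130 x 100 x 16 mm. Leave it.
- disc_jar: Bystander: jar with a red cap, 68 mm in diameter, 85 mm high. Leave it.
- brush: Bystander: flat bench brush with a wooden handle and brass ferrule, 170 mm long. Leave it.

How it is judged:
By the outcome, as a careful person would: the job done as asked, in the order asked, and still so for the second after the job is handed in, with the robot touching nothing.
It also fails if it takes over 64 s, if anything falls off the work surface, if the arm or the gripper's body presses on something with over 40 N, if the wrist force passes 120 N, or if a joint passes its speed limit or range.

## Working session

There is one attempt and no reset: what is moved stays moved. The work goes in short steps, Python scripts to look and compute and a tool call to move; the robot and the scene stay as the last step left them, time stands still between calls to the robot, and variables do not carry over. Pictures are saved under pics/ and viewed, and the job is handed in when it is done.

Besides the shell and the picture viewer there is one more tool, called after "Emit:" as a command line: name --argument value ..., lists and objects as JSON in quotes. step_arm: Moves the arm, as the interface text tells. Its arguments: {"type":"object","properties":{"increments":{"type":"array","items":{"type":"number"}},"fingers":{"type":"number"},"force":{"type":"number"}},"required":["increments"]}

```bash
ls; mkdir -p pics
cat > h.py <<'E'
import numpy as np, cv2
from scipy.spatial.transform import Rotation as R
from bench import ctrl
np.set_printoptions(precision=4,suppress=True)
def w(cam,xyz,P=None):
    P=P or ctrl.camera_params(cam); return np.array(P["R"]).T@(np.array(xyz)-np.array(P["t"]))
def pic(cam,name):
    im=ctrl.get_image(cam); cv2.imwrite(f"pics/{name}.png",im[:,:,::-1]); return im
def spot(cam,n,P=None,f="spot_point"):
    r=getattr(ctrl,f)(cam,n)
    for d in r[:2]: print(cam,n,round(d["score"],2),w(cam,d["xyz"],P))
    return r
def proj(cam,X,P=None):
    P=P or ctrl.camera_params(cam); c=np.array(P["R"])@np.array(X)+np.array(P["t"])
    f=200/np.tan(np.radians(P["vertical_fov"])/2); return np.array([P["cx"]+f*c[0]/c[2],P["cy"]+f*c[1]/c[2]])
def ray(cam,uv,z,P=None):
    P=P or ctrl.camera_params(cam); f=200/np.tan(np.radians(P["vertical_fov"])/2)
    Rm=np.array(P["R"]);o=-Rm.T@np.array(P["t"]); d=Rm.T@np.array([(uv[0]-P["cx"])/f,(uv[1]-P["cy"])/f,1])
    return o+d*(z-o[2])/d[2]
def st():
    s=ctrl.get_state(); print("t",s["time"],"p",np.array(s["position"]),"rv",np.array(s["tool_rot"]),"F",np.array(s["ft_force"]),"g",s["grip_width"]); return s
E
python3 - <<'E'
from h import *
s=st(); print(R.from_rotvec(s["tool_rot"]).as_matrix())
for c in ["scene","side","wrist"]:
    pic(c,c+"0"); P=ctrl.camera_params(c); print(c,P["vertical_fov"],P["cx"],P["cy"],-np.array(P["R"]).T@np.array(P["t"]))
E
```

```text
pics
t 0.0 p [ 0.2764 -0.5876  0.2215] rv [ 1.9781  0.4442 -1.9791] F [-0.9103  0.0492 -0.1223] g 0.9984946988959282
[[-0.0009  0.4258 -0.9048]
 [ 0.0017 -0.9048 -0.4258]
 [-1.     -0.002   0.0001]]
scene 53.026646791866824 316.121007281999 207.55923494608228 [ 1.4173 -0.2022  0.6545]
side 42.85887157970511 319.63746251857066 199.50284728916682 [-0.0023  0.9437  1.2576]
wrist 64.37250265215418 320.9847692667667 199.05085543347093 [ 0.3471 -0.5556  0.3832]
```

View pics/scene0.png

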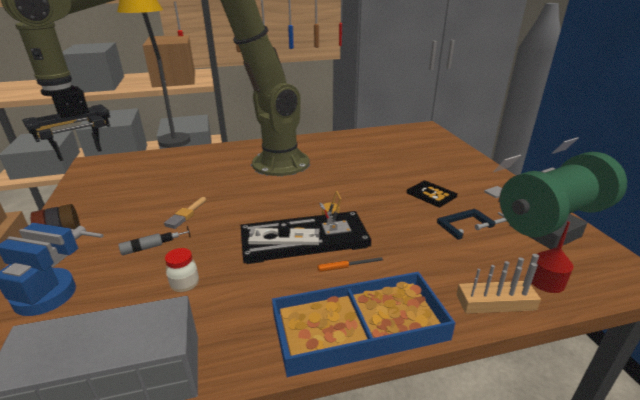

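View pics/side0.png

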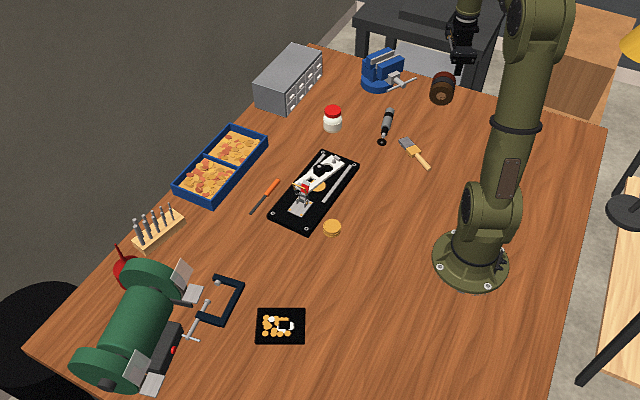

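Run:
```python
from h import *
for c in ["scene","side"]:
    for n in ["pin","nest","knob","bore_square","keeper","round_window","lever_pivot","lever_tip","bail_loop","leaf","jig","medal"]:
        spot(c,n)
st()
```

```text
scene pin 0.67 [ 0.5216 -0.1455  0.0329]
scene pin 0.28 [ 0.526  -0.0368  0.0275]
scene nest 0.68 [ 0.5261 -0.0412  0.0291]
scene knob 0.64 [ 0.5193 -0.1463  0.0321]
scene knob 0.6 [ 0.5417 -0.0762  0.0604]
scene bore_square 0.66 [ 0.5614 -0.0068  0.0351]
scene bore_square 0.52 [ 0.5292 -0.1156  0.0325]
scene keeper 0.76 [ 0.5175 -0.16    0.0377]
scene round_window 0.79 [ 0.5294 -0.1167  0.0338]
scene round_window 0.18 [ 0.6223 -0.3378 -0.0023]
scene lever_pivot 0.81 [0.531  0.056  0.0447]
scene lever_tip 0.67 [0.53   0.0254 0.1112]
scene bail_loop 0.37 [0.5281 0.0703 0.1293]
scene leaf 0.66 [0.3892 0.4402 0.0037]
scene leaf 0.57 [ 0.5223 -0.1469  0.03  ]
scene jig 0.88 [ 0.5261 -0.0206  0.0006]
scene medal 0.58 [ 0.5251 -0.0371  0.023 ]
side pin 0.96 [ 0.5176 -0.1474  0.032 ]
side nest 0.63 [ 0.522  -0.0203 -0.0012]
side nest 0.58 [ 0.5236 -0.0371  0.0281]
side knob 0.91 [ 0.5392 -0.082   0.0592]
side knob 0.54 [0.5829 0.4465 0.0002]
side bore_square 0.89 [ 0.5533 -0.0124  0.0267]
side keeper 0.71 [ 0.5139 -0.1604  0.04  ]
side keeper 0.7 [ 0.5219 -0.0358  0.0171]
side round_window 0.56 [ 0.5288 -0.1165  0.0316]
side round_window 0.38 [0.585  0.447  0.0018]
side lever_pivot 0.72 [0.526  0.0552 0.0466]
side lever_tip 0.71 [0.5244 0.0235 0.1066]
side bail_loop 0.54 [0.5273 0.0686 0.129 ]
side leaf 0.81 [ 0.5189 -0.1478  0.0261]
side leaf 0.73 [ 0.5214 -0.1491  0.0279]
side jig 0.78 [ 0.521  -0.0215 -0.0032]
side medal 0.66 [ 0.5221 -0.0388  0.0208]
t 1.35 p [ 0.2767 -0.5882  0.2226] rv [ 1.9777  0.442  -1.9779] F [-0.3061 -0.3136 -0.3674] g 1.0005305076054172
```

Emit:
step_arm --increments '[0.18,-2.9,-3.78,0,0,0,0.18,-2.9,-3.78,0,0,0,0.18,-2.9,-3.78,0,0,0,0.18,-2.9,-3.78,0,0,0,0.18,-2.9,-3.78,0,0,0,0.18,-2.9,-3.78,0,0,0,0.18,-2.9,-3.78,0,0,0,0.18,-2.9,-3.78,0,0,0,0.18,-2.9,-3.78,0,0,0,0.18,-2.9,-3.78,0,0,0,0.18,-2.9,-3.78,0,0,0,0.18,-2.9,-3.78,0,0,0]'

```text
time: 2.85
position: [0.5396, -0.0789, 0.2012]
tool_rot: [1.978, 0.441, -1.977]
ft_force: [1.1, -0.7, 0.5]
grip_width: 0.999
```

Emit:
step_arm --increments '[0,0,0,-0.185,0,0,0,0,0,-0.185,0,0,0,0,0,-0.185,0,0,0,0,0,-0.185,0,0,0,0,0,-0.185,0,0,0,0,0,-0.185,0,0,0,0,0,-0.185,0,0,0,0,0,-0.185,0,0,0,0,0,-0.185,0,0,0,0,0,-0.185,0,0,0,0,0,-0.185,0,0,0,0,0,-0.185,0,0]'

```text
time: 4.35
position: [0.539, -0.0802, 0.2011]
tool_rot: [0.373, 1.538, -0.373]
ft_force: [0.1, 0.0, -0.3]
grip_width: 0.999
```

Emit:
step_arm --increments '[0,0,0,-0.185,0,0,0,0,0,-0.03,0,0,0,0,0,0,0,0]'

```text
time: 4.72
position: [0.539, -0.0802, 0.201]
tool_rot: [0.211, 1.56, -0.212]
ft_force: [-1.8, -0.9, 0.2]
grip_width: 1.001
```

```bash
cat >> h.py <<'E'
def look(tag,names,f="spot_point"):
    P=ctrl.camera_params("wrist"); pic("wrist",tag)
    for n in names: spot("wrist",n,P,f)
    return P
def ang(s):
    M=R.from_rotvec(s["tool_rot"]).as_matrix(); print("toolx",M[:,0],"y ang",np.degrees(np.arctan2(M[1,1],M[0,1])),"z ang",np.degrees(np.arctan2(M[1,2],M[0,2]))); return M
E
python3 - <<'E'
from h import *
s=st(); ang(s); print(s["joint_positions"])
look("w1",["pin","nest","knob","bore_square","keeper","round_window","lever_pivot","lever_tip","bail_loop"])
E
```

```text
t 4.725 p [ 0.539  -0.0802  0.201 ] rv [ 0.2114  1.5603 -0.2116] F [-1.7634 -0.9245  0.2357] g 1.0013657398993268
toolx [ 0.0001 -0.0001 -1.    ] y ang 74.56282102869723 z ang -15.437178467819662
[ 0.733   0.1629 -0.6958  1.7239  0.1084  1.2937  1.3154]
wrist pin 0.67 [ 0.5185 -0.1453  0.0273]
wrist knob 0.95 [ 0.5407 -0.079   0.0604]
wrist bore_square 0.95 [ 0.5604 -0.0145  0.026 ]
wrist keeper 0.93 [ 0.5179 -0.161   0.0392]
wrist round_window 0.15 [ 0.5247 -0.0229 -0.0004]
wrist lever_pivot 0.76 [0.5306 0.0536 0.0494]
wrist lever_tip 0.92 [0.5308 0.0216 0.1035]
```

View pics/w1.png

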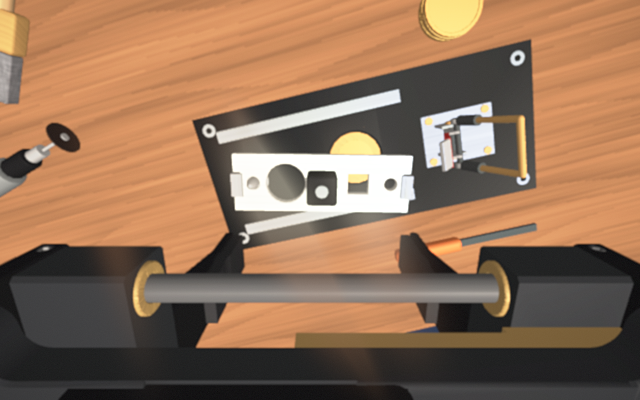

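Run:
```python
from h import *
P=ctrl.camera_params("wrist")
im=cv2.imread("pics/w1.png")
# jig corners
for uv in [(193,121),(531,41),(536,187)]: print("corner",uv,ray("wrist",uv,0.03,P))
m=(im.min(axis=2)>180).astype(np.uint8); n,l,stt,c=cv2.connectedComponentsWithStats(m)
i=1+np.argmax(stt[1:,4]); print(stt[i])
cs,_=cv2.findContours((l==i).astype(np.uint8),cv2.RETR_EXTERNAL,cv2.CHAIN_APPROX_NONE)
k=max(cs,key=len)[:,0,:]
W=np.array([ray("wrist",p,0.04,P)[:2] for p in k]).astype(np.float32)
r=cv2.minAreaRect(W*1000); print(r)
cv2.imwrite("pics/w1c.png",cv2.resize(im[20:240,180:560],None,fx=2.1,fy=2.1,interpolation=cv2.INTER_CUBIC))
for n,X in dict(knobtop=(0.538,-0.078,0.072)).items(): print(n,proj("wrist",X,P))
print(ray("wrist",(321,191),0.072,P))
```

```text
corner (193, 121) [ 0.4442 -0.19    0.03  ]
corner (531, 41) [0.4601 0.1478 0.03  ]
corner (536, 187) [0.6068 0.1411 0.03  ]
[ 231  153  184   81 8315]
((540.2318115234375, -80.76309967041016), (190.3430938720703, 88.36962127685547), 82.2202377319336)
knobtop [323.7656 189.4294]
[ 0.5388 -0.0809  0.072 ]
```

View pics/w1c.png

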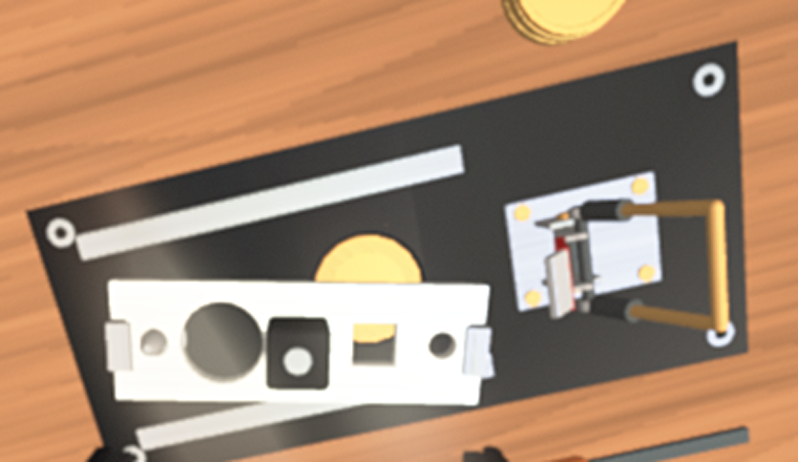

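Run:
```python
from h import *
P=ctrl.camera_params("wrist")
im=cv2.imread("pics/w1.png").min(axis=2).astype(float)
def edge(cols,r0,r1,sgn):
    o=[]
    for c in cols:
        g=np.diff(cv2.GaussianBlur(im,(3,3),0)[r0:r1,c])*sgn; i=np.argmax(g); 
        d=0
        if 0<i<len(g)-1: d=0.5*(g[i-1]-g[i+1])/(g[i-1]-2*g[i]+g[i+1]-1e-9)
        o.append(ray("wrist",(c,r0+i+d+0.5),0.04,P)[:2])
    o=np.array(o); vx,vy,x0,y0=cv2.fitLine(o.astype(np.float32),cv2.DIST_HUBER,0,1e-5,1e-5).ravel(); 
    if vy<0: vx,vy=-vx,-vy
    print(np.degrees(np.arctan2(vy,vx)), x0,y0); return np.array([vx,vy]),np.array([x0,y0])
a=edge(list(range(245,330))+list(range(385,405)),145,165,1)
b=edge(range(250,330),203,222,-1)
d=a[0]+b[0];d/=np.linalg.norm(d);n=np.array([d[1],-d[0]])
print("n offsets",a[1]@n,b[1]@n,"width",(b[1]-a[1])@n, "mid",(a[1]+b[1])@n/2)
for p in [(0.5407,-.079),(.5388,-.0809),(.539,-.0802),(.5195,-.148)]: print(p,np.array(p)@n)
# knob edges (black block top z=.072): circle stud
for uv in [(307.6,172),(336.6,172),(307.6,205),(336.6,205)]: print(ray("wrist",uv,0.072,P))
```

```text
74.01317 0.505544 -0.0860146
67.55537 0.55840504 -0.13077755
n offsets 0.5056878 0.5703364 width 0.06464858 mid 0.5380121
(0.5407, -0.079) 0.5365764109909534
(0.5388, -0.0809) 0.5354076066732406
(0.539, -0.0802) 0.5353660757660866
(0.5195, -0.148) 0.5392672325670719
[ 0.5179 -0.0881  0.072 ]
[ 0.525  -0.0621  0.072 ]
[ 0.5488 -0.097   0.072 ]
[ 0.5561 -0.0702  0.072 ]
```

Emit:
step_arm --increments '[2.5,0.08,0,0.01,0,0,2.5,0,0,0,0,0,2.5,0,0,0,0,0,2.5,0,0,0,0,0,2.5,0,0,0,0,0,1.5,0,0,0,0,0,0,0,0,0,0,0]'

```text
time: 6.1
position: [0.5385, -0.0793, 0.0601]
tool_rot: [0.218, 1.562, -0.217]
ft_force: [1.1, 0.5, 0.5]
grip_width: 0.999
```

Run:
```python
from h import *
s=st();ang(s)
pic("wrist","w2");pic("side","s2")
im=cv2.imread("pics/s2.png"); cv2.imwrite("pics/s2c.png",cv2.resize(im[100:250,230:400],None,fx=4,fy=4))
```

```text
t 6.1 p [ 0.5385 -0.0793  0.0601] rv [ 0.2176  1.5619 -0.217 ] F [1.1201 0.4562 0.5145] g 0.9989990883014785
toolx [-0.0019  0.0006 -1.    ] y ang 74.14394324753464 z ang -15.856047005201109
```

View pics/w2.png

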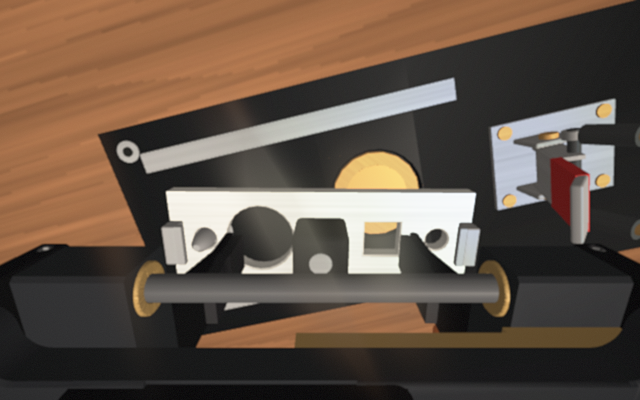

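View pics/s2c.png

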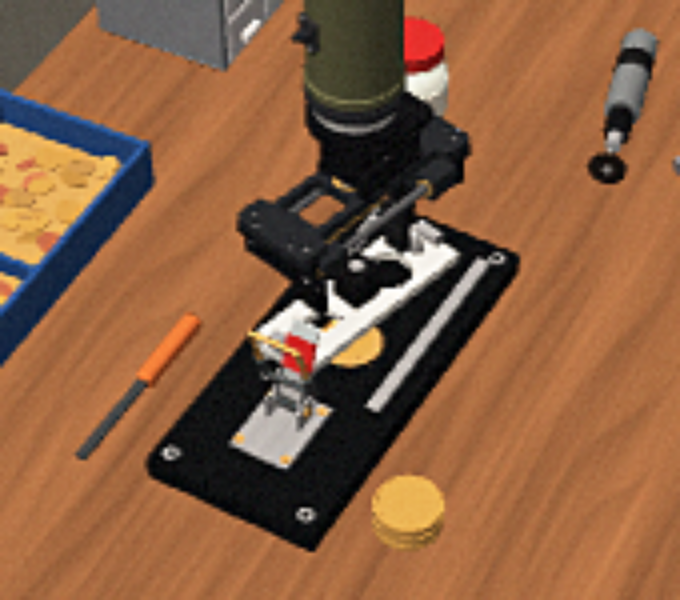

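Emit:
step_arm --increments '[0.6,0,0,0,0,0,0.4,0,0,0,0,0,0,0,0,0,0,0]'

```text
time: 6.58
position: [0.539, -0.0794, 0.0507]
tool_rot: [0.217, 1.56, -0.217]
ft_force: [0.0, 0.4, 0.1]
grip_width: 1.0
```

Run:
```python
from h import *
s=st();M=ang(s)
P=ctrl.camera_params("wrist");pic("wrist","w3")
im=cv2.imread("pics/w3.png"); cv2.imwrite("pics/w3c.png",cv2.resize(im[100:300,150:640],None,fx=1.6,fy=1.6))
p=np.array(s["position"])
for z in (0.04,.072): q=p.copy();q[2]=z; print(z,proj("wrist",q,P))
```

```text
t 6.575 p [ 0.539  -0.0794  0.0507] rv [ 0.2172  1.5603 -0.2174] F [0.001  0.4395 0.1059] g 0.9999768989448804
toolx [-0.0005 -0.     -1.    ] y ang 74.13909538692529 z ang -15.860908470915222
0.04 [322.45   243.1001]
0.072 [322.7489 270.145 ]
```

View pics/w3c.png

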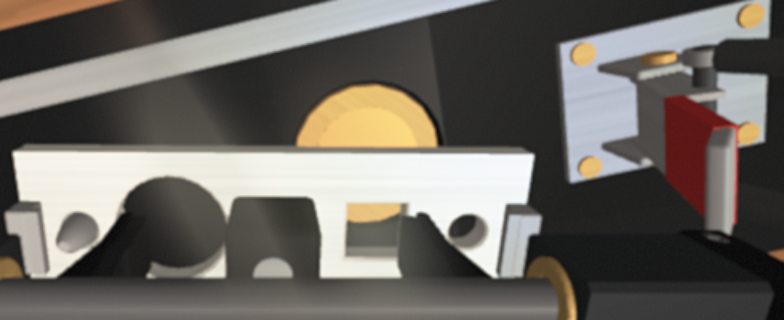

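Emit:
step_arm --increments '[0,0,0,0,0,0,0,0,0,0,0,0,0,0,0,0,0,0,0,0,0,0,0,0,0,0,0,0,0,0]' --fingers 10 --force 45

```text
time: 7.25
position: [0.5392, -0.0794, 0.051]
tool_rot: [0.217, 1.56, -0.217]
ft_force: [-0.1, -1.0, 0.5]
grip_width: 0.518
```

Run:
```python
from h import *
s=st();M=ang(s)
P=ctrl.camera_params("wrist");pic("wrist","w4")
p=np.array(s["position"]); d=M[:2,1]
print("pin est",p[:2]-.072*d)
```

```text
t 7.25 p [ 0.5392 -0.0794  0.051 ] rv [ 0.2172  1.5598 -0.2173] F [-0.1419 -1.0025  0.546 ] g 0.5178366167440616
toolx [ 0.0001 -0.0001 -1.    ] y ang 74.14194722040192 z ang -15.858052328740227
pin est [ 0.5195 -0.1487]
```

View pics/w4.png

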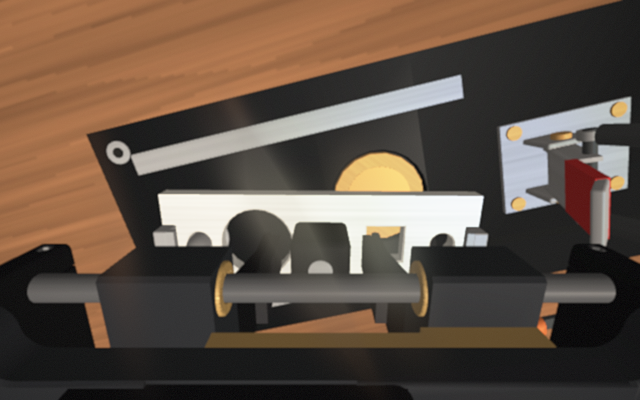

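Still closing; let it finish.

Emit:
step_arm --increments '[0,0,0,0,0,0,0,0,0,0,0,0,0,0,0,0,0,0,0,0,0,0,0,0]'

```text
time: 7.8
position: [0.5392, -0.0795, 0.0509]
tool_rot: [0.217, 1.56, -0.218]
ft_force: [-0.1, -1.2, -0.0]
grip_width: 0.338
```

Run:
```python
from h import *
s=st();M=ang(s)
P=ctrl.camera_params("wrist");pic("wrist","w5")
p=np.array(s["position"]); d=M[:2,1]
print("pin est",p[:2]-.072*d)
```

```text
t 7.8 p [ 0.5392 -0.0795  0.0509] rv [ 0.2172  1.5599 -0.2175] F [-0.1379 -1.2074 -0.047 ] g 0.33818214058916574
toolx [-0.0001 -0.0002 -1.    ] y ang 74.13537407932363 z ang -15.864626195037939
pin est [ 0.5195 -0.1488]
```

View pics/w5.png

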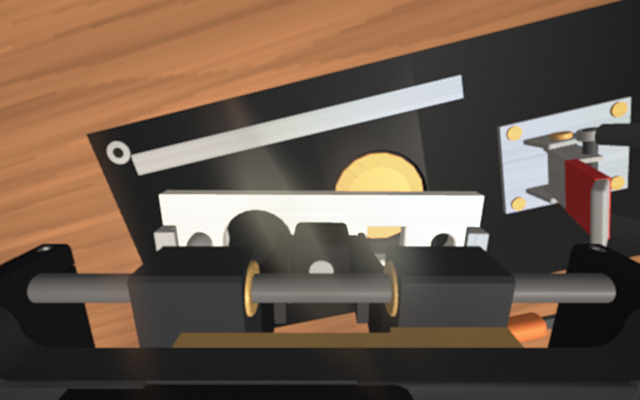

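Emit:
step_arm --increments '[-0.5,0,0,0,0,0,-0.7,0,0,0,0,0,-0.8,0,0,0,0,0,-1,0,0,0,0,0,-1,-0.5,0,0,0,0,-1.5,-1.5,0,0,0,0,-2,-1,0,0,0,0,-2.5,0,0,0,0,0,-2,0,0,0,0,0,0,0,0,0,0,0]'

```text
time: 9.1
position: [0.5324, -0.1087, 0.1734]
tool_rot: [0.217, 1.555, -0.218]
ft_force: [0.3, 0.2, -3.9]
grip_width: 0.336
```

Run:
```python
from h import *
s=st();M=ang(s); print(s["joint_positions"])
P=ctrl.camera_params("wrist");pic("wrist","w6");pic("scene","c6")
im=cv2.imread("pics/c6.png"); cv2.imwrite("pics/c6c.png",cv2.resize(im[100:280,180:420],None,fx=3.2,fy=3.2))
```

```text
t 9.1 p [ 0.5324 -0.1087  0.1734] rv [ 0.2166  1.5554 -0.2182] F [ 0.3087  0.202  -3.8814] g 0.33622554987184883
toolx [ 0.0043 -0.0016 -1.    ] y ang 74.1185353563439 z ang -15.88136532346647
[ 0.7716  0.1753 -0.6809  1.7674  0.1178  1.2352  1.3534]
```

View pics/c6c.png

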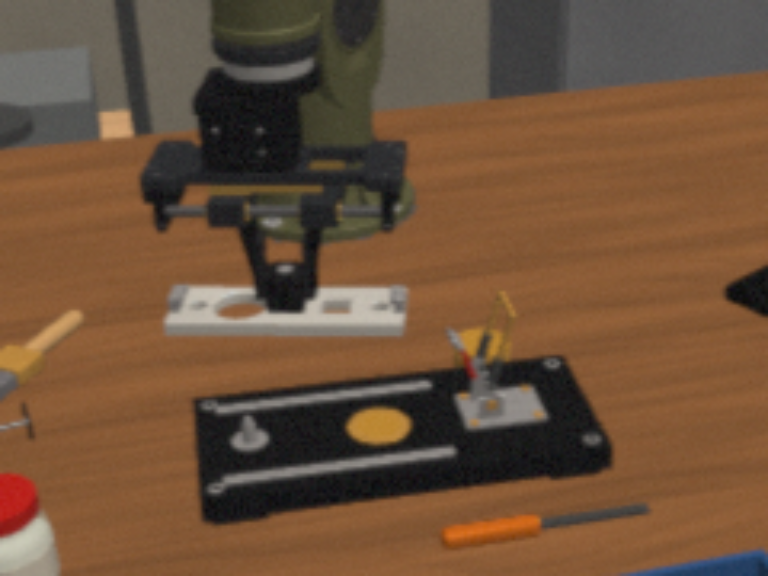

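View pics/w6.png

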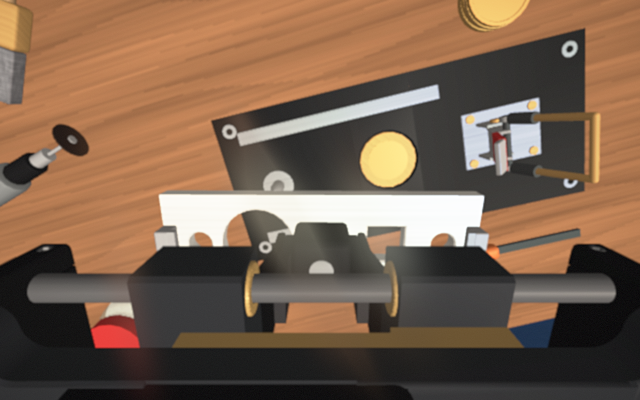

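Emit:
step_arm --increments '[0,0,0,0.182,0,0,0,0,0,0.182,0,0,0,0,0,0.182,0,0,0,0,0,0.182,0,0,0,0,0,0.182,0,0,0,0,0,0.182,0,0,0,0,0,0.182,0,0,0,0,0,0.182,0,0,0,0,0,0.182,0,0,0,0,0,0.182,0,0,0,0,0,0.182,0,0,0,0,0,0.182,0,0]'

```text
time: 10.7
position: [0.5301, -0.1081, 0.1695]
tool_rot: [1.83, 0.644, -1.834]
ft_force: [-0.2, 0.2, -2.9]
grip_width: 0.34
```

Emit:
step_arm --increments '[0,0,0,0.182,0,0,0,0,0,0.182,0,0,0,0,0,0.182,0,0,0,0,0,0.182,0,0,0,0,0,0,0,0,0,0,0,0,0,0]'

```text
time: 11.45
position: [0.5305, -0.1081, 0.1702]
tool_rot: [-2.198, 0.048, 2.2]
ft_force: [1.1, 0.4, -4.0]
grip_width: 0.345
```

Run:
```python
from h import *
s=st();M=ang(s); print(s["joint_positions"])
P=look("w7",["pin","nest","lever_pivot","bore_square","knob","keeper"]);pic("scene","c7")
p=np.array(s["position"])
x=np.array([np.cos(np.radians(87.35)),np.sin(np.radians(87.35))])
pin=np.array([.5195,-.1488]);t=np.r_[pin+.072*x,p[2]]; print("target",t,"tool delta cm",100*M.T@(t-p))
im=cv2.imread("pics/c7.png"); cv2.imwrite("pics/c7c.png",cv2.resize(im[100:280,180:420],None,fx=3.2,fy=3.2))
```

```text
t 11.45 p [ 0.5305 -0.1081  0.1702] rv [-2.1976  0.0481  2.2004] F [ 1.1255  0.4419 -4.0193] g 0.3448770489024921
toolx [-0.0013  0.0003 -1.    ] y ang -92.52353736905272 z ang 177.47648168354505
[ 0.5483  0.1498 -0.4314  1.778   0.0661  1.2293 -1.5159]
wrist pin 0.75 [ 0.5156 -0.148   0.0282]
wrist lever_pivot 0.85 [0.5301 0.0583 0.0476]
wrist bore_square 0.94 [ 0.5249 -0.1813  0.1497]
wrist knob 0.85 [ 0.5266 -0.1101  0.178 ]
wrist keeper 0.68 [ 0.5348 -0.0247  0.1563]
target [ 0.5228 -0.0769  0.1702] tool delta cm [ 0.002  -3.0884  0.9089]
```

View pics/c7c.png

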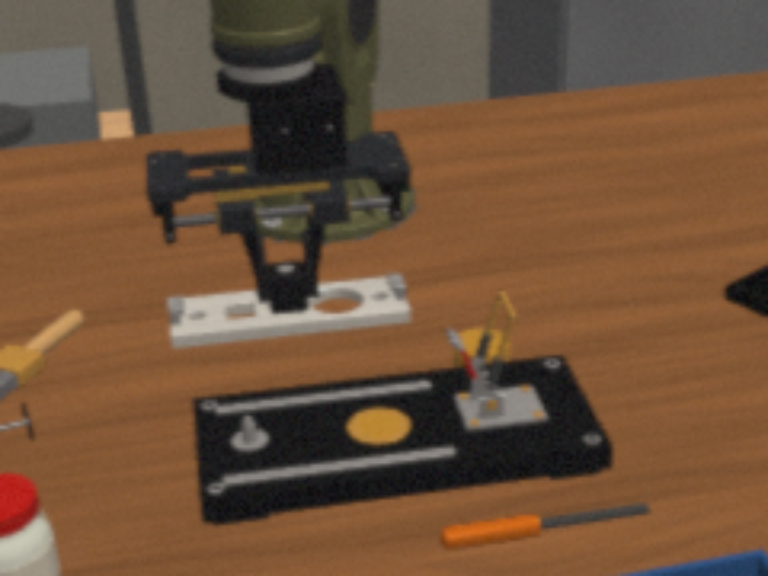

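View pics/w7.png

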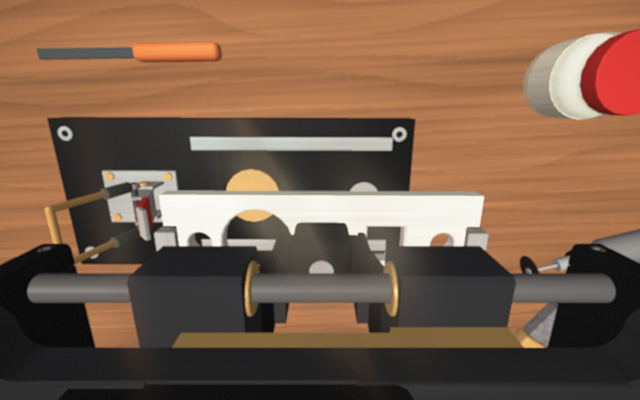

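```bash
cat >> h.py <<'E'
def edgefit(im,P,cols,r0,r1,sgn,z):
    g0=cv2.GaussianBlur(im,(3,3),0); o=[]
    for c in cols:
        g=np.diff(g0[r0:r1,c])*sgn; i=np.argmax(g); d=0
        if 0<i<len(g)-1: d=0.5*(g[i-1]-g[i+1])/(g[i-1]-2*g[i]+g[i+1]-1e-9)
        o.append(ray("wrist",(c,r0+i+d+0.5),z,P)[:2])
    o=np.array(o); vx,vy,x0,y0=cv2.fitLine(o.astype(np.float32),cv2.DIST_HUBER,0,1e-5,1e-5).ravel()
    if vy<0: vx,vy=-vx,-vy
    return np.degrees(np.arctan2(vy,vx)),np.array([x0,y0]),np.array([vx,vy])
E
python3 - <<'E'
from h import *
P=ctrl.camera_params("wrist"); bgr=cv2.imread("pics/w7.png")
im=bgr.min(axis=2).astype(float); rd=bgr[:,:,2].astype(float)
a,q,d=edgefit(rd,P,range(70,400),110,130,-1,.03); print("jig far edge",a,q); n=np.array([d[1],-d[0]])
print("edge x-offset",q@n,"centreline offset",q@n-.075, "pin est offs",np.array([.5195,-.1488])@n)
a,q,d=edgefit(im,P,list(range(170,230))+list(range(280,345))+list(range(380,470)),184,202,1,.159); n=np.array([d[1],-d[0]])
print("leaf edge",a,q,"centre offs",q@n-.03,"tcp offs",np.array([.5305,-.1081])@n)
a,q,d=edgefit(im,P,range(195,385),130,143,1,.03); print("strip",a)
# medal ellipse / pin washer
for uv in [(251,182)]: print(ray("wrist",uv,.029,P))
E
```

```text
jig far edge 87.11571 [ 0.6015 -0.0325]
edge x-offset 0.6024182 centreline offset 0.5274182 pin est offs 0.5263293621063232
leaf edge 87.0681 [ 0.5606 -0.0973] centre offs 0.5348704 tcp offs 0.5353347865737974
strip 87.2145
[ 0.5396 -0.0407  0.029 ]
```

Emit:
step_arm --increments '[0,-1.5,0.4,0,0,0,0,-1.59,0.4,0,0,0,2,0,0,0,0,0,2,0,0,0,0,0,2,0,0,0,0,0,1.7,0,0,0,0,0,0.7,0,0,0,0,0,0,0,0,0,0,0,0,0,0,0,0,0]'

```text
time: 12.98
position: [0.5251, -0.077, 0.0877]
tool_rot: [-2.199, 0.052, 2.196]
ft_force: [0.5, -0.3, -2.9]
grip_width: 0.341
```

Run:
```python
from h import *
s=st();M=ang(s)
P=look("w8",["pin"]);pic("scene","c8");pic("side","s8")
p=np.array(s["position"])
x=np.array([np.cos(np.radians(87.4)),np.sin(np.radians(87.4))])
t=np.array([.5199+.0005,-.1489])+.072*x; t=np.r_[t,p[2]]; print("target",t,"tool delta cm",100*M.T@(t-p))
im=cv2.imread("pics/c8.png"); a=cv2.resize(im[150:270,230:380],None,fx=4,fy=4)
cv2.imwrite("pics/c8c.png",a)
im=cv2.imread("pics/s8.png"); cv2.imwrite("pics/s8c.png",cv2.resize(im[100:250,250:400],None,fx=4,fy=4))
```

```text
t 12.975 p [ 0.5251 -0.077   0.0877] rv [-2.1992  0.0521  2.1962] F [ 0.4504 -0.3308 -2.9011] g 0.340684553807214
toolx [ 0.0014 -0.0003 -1.    ] y ang -92.70328452442135 z ang 177.2967334332016
target [ 0.5237 -0.077   0.0877] tool delta cm [-0.0002  0.005   0.1458]
```

View pics/c8c.png

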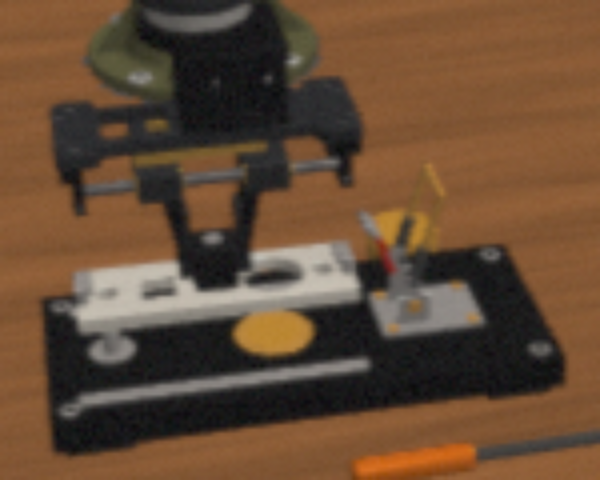

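View pics/s8c.png

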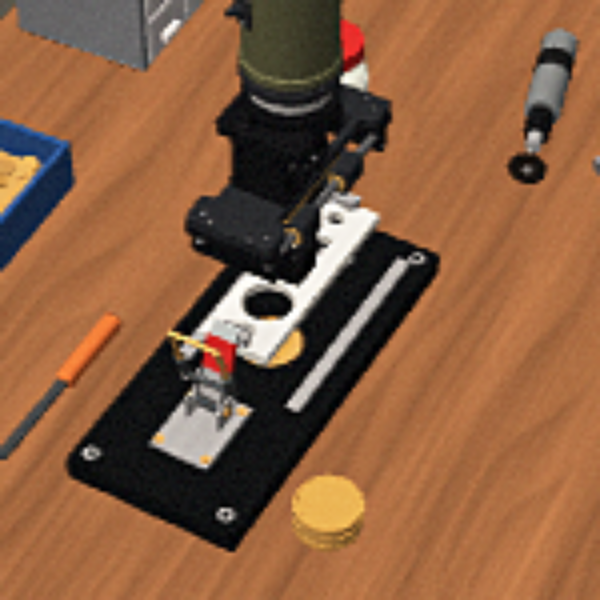

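View pics/w8.png

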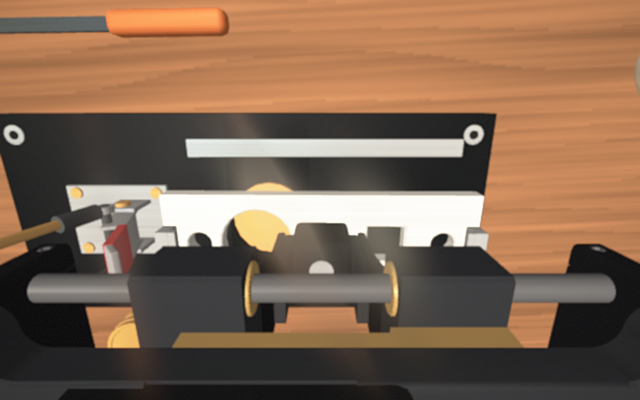

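```bash
python3 - <<'E'
from h import *
P=ctrl.camera_params("wrist"); bgr=cv2.imread("pics/w8.png"); s=st()
im=bgr.min(axis=2).astype(float); rd=bgr[:,:,2].astype(float); p=np.array(s["position"])
a,q,d=edgefit(rd,P,range(30,480),106,122,-1,.03); print("jig far edge",a,q); n=np.array([d[1],-d[0]])
print("jig centre offs",q@n-.075)
zt=p[2]-.021+.01
a2,q2,d2=edgefit(im,P,list(range(170,230))+list(range(280,345))+list(range(380,470)),184,202,1,zt)
print("leaf",a2,"centre offs",q2@n-.03,"tcp",p[:2]@n)
# project centres in side/scene
for c in ["scene","side"]:
    for X in [(.5199,-.1489,.03),(.5199,-.1489,.054),(.5256,-.0240,.03)]: print(c,X,proj(c,X))
E
python3 - <<'E'
import cv2
im=cv2.imread("pics/c7.png"); cv2.imwrite("pics/c7d.png",cv2.resize(im[210:260,235:315],None,fx=8,fy=8,interpolation=cv2.INTER_CUBIC))
im=cv2.imread("pics/s8.png"); cv2.imwrite("pics/s8d.png",cv2.resize(im[140:180,310:370],None,fx=8,fy=8,interpolation=cv2.INTER_CUBIC))
E
```

```text
t 13.175 p [ 0.5248 -0.0771  0.0875] rv [-2.1987  0.0524  2.1966] F [ 0.2438 -0.1982 -3.2471] g 0.34171230043207296
jig far edge 87.23282 [ 0.5993 -0.0504]
jig centre offs 0.5260656
leaf 87.03107 centre offs 0.52994704 tcp 0.5279513548783757
scene (0.5199, -0.1489, 0.03) [257.0018 237.2195]
scene (0.5199, -0.1489, 0.054) [256.2008 229.8489]
scene (0.5256, -0.024, 0.03) [302.7338 231.4882]
side (0.5199, -0.1489, 0.03) [333.0271 162.8958]
side (0.5199, -0.1489, 0.054) [333.1251 157.8348]
side (0.5256, -0.024, 0.03) [314.3235 186.8813]
```

View pics/c7d.png

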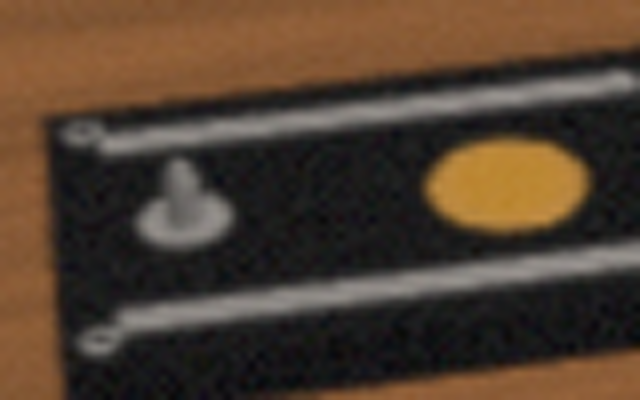

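View pics/s8d.png

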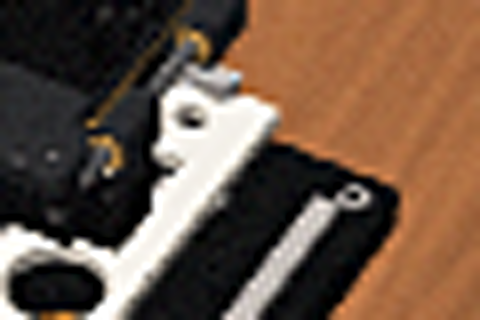

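Run:
```python
from h import *
for c in ["scene","side"]:
    for X in [(.5217,-.1489,.0767),(.5217,-.1489,.0667)]: print(c,X,proj(c,X))
im=cv2.imread("pics/c8.png"); cv2.imwrite("pics/c8d.png",cv2.resize(im[205:255,240:320],None,fx=8,fy=8,interpolation=cv2.INTER_CUBIC))
```

```text
scene (0.5217, -0.1489, 0.0767) [255.5065 223.081 ]
scene (0.5217, -0.1489, 0.0667) [255.8501 226.2443]
side (0.5217, -0.1489, 0.0767) [332.7315 152.7739]
side (0.5217, -0.1489, 0.0667) [332.6918 154.9395]
```

View pics/c8d.png

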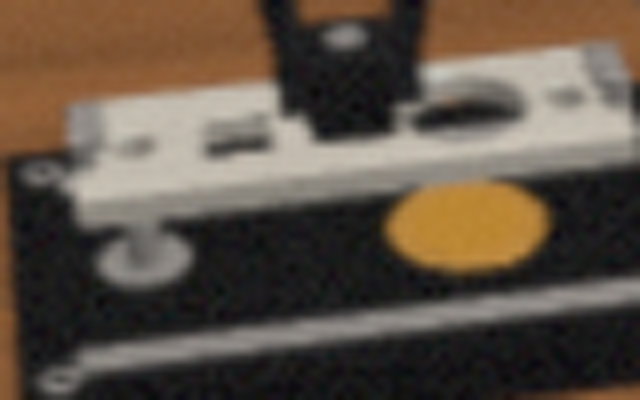

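Run:
```python
from h import *
im=cv2.imread("pics/side0.png"); cv2.imwrite("pics/s0d.png",cv2.resize(im[140:180,310:370],None,fx=10,fy=10,interpolation=cv2.INTER_CUBIC))
# side
print(proj("side",(.5199,-.1489,.054)),proj("side",(.5199+.072*np.cos(np.radians(74.1)),-.1489+.072*np.sin(np.radians(74.1)),.072)))
```

```text
[333.1251 157.8348] [318.2849 165.3958]
```

View pics/s0d.png

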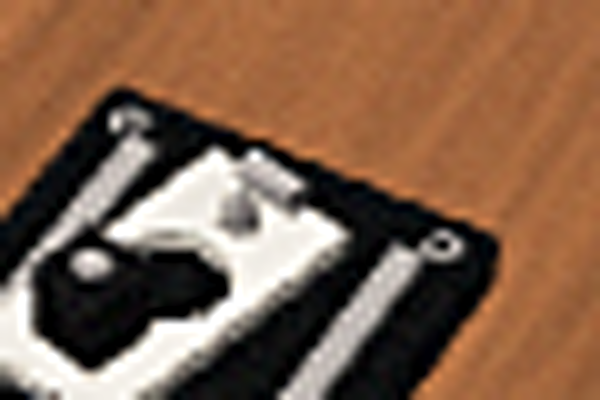

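Emit:
step_arm --increments '[0.6,0,0.17,0,0,0,0.5,0,0,0,0,0,0.4,0,0,0,0,0,0.2,0,0,0,0,0,0,0,0,0,0,0]'

```text
time: 13.8
position: [0.5227, -0.0769, 0.0697]
tool_rot: [-2.197, 0.052, 2.198]
ft_force: [-0.9, 0.3, -2.5]
grip_width: 0.342
```

Run:
```python
from h import *
s=st();M=ang(s)
print(s["torque"])
pic("wrist","w9");pic("scene","c9");pic("side","s9")
im=cv2.imread("pics/c9.png"); cv2.imwrite("pics/c9d.png",cv2.resize(im[205:255,240:320],None,fx=8,fy=8,interpolation=cv2.INTER_CUBIC))
im=cv2.imread("pics/s9.png"); cv2.imwrite("pics/s9d.png",cv2.resize(im[140:180,310:370],None,fx=10,fy=10,interpolation=cv2.INTER_CUBIC))
```

```text
t 13.8 p [ 0.5227 -0.0769  0.0697] rv [-2.1972  0.0517  2.198 ] F [-0.9456  0.3464 -2.4661] g 0.3419271944205411
toolx [-0.0004  0.0001 -1.    ] y ang -92.69948519971241 z ang 177.30051554851747
[ 0.0166 -0.0311 -0.0086]
```

View pics/c9d.png

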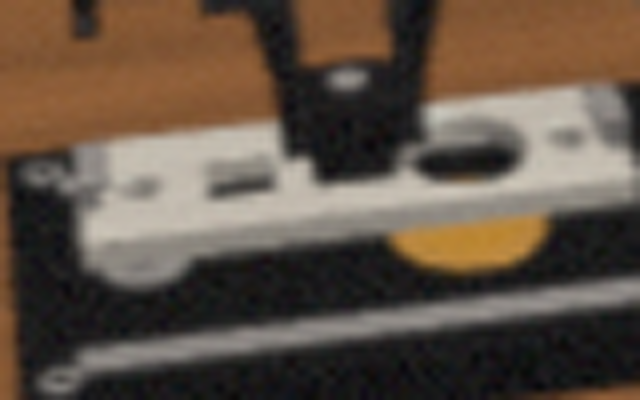

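View pics/s9d.png

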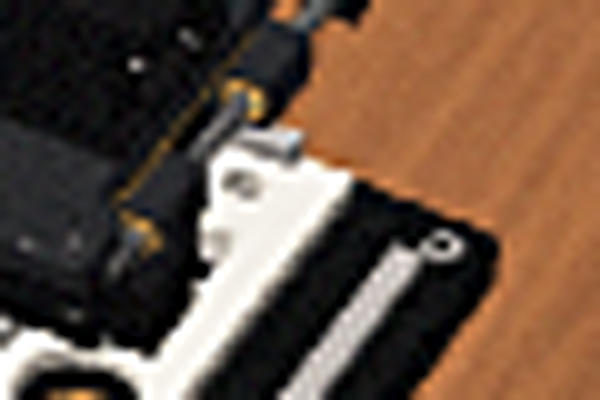

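Emit:
step_arm --increments '[0.4,0,-0.05,0,0,0,0.4,0,0,0,0,0,0.4,0,0,0,0,0,0,0,0,0,0,0]'

```text
time: 14.45
position: [0.5232, -0.077, 0.0575]
tool_rot: [-2.197, 0.052, 2.198]
ft_force: [0.2, 0.1, -3.1]
grip_width: 0.338
```

Emit:
step_arm --increments '[0.3,0,0,0,0,0,0.3,0,0,0,0,0,0.1,0,0,0,0,0,0,0,0,0,0,0]'

```text
time: 14.95
position: [0.5232, -0.077, 0.0509]
tool_rot: [-2.197, 0.052, 2.198]
ft_force: [0.4, 0.1, -2.4]
grip_width: 0.34
```

Run:
```python
from h import *
s=st();M=ang(s)
P=ctrl.camera_params("wrist")
pic("wrist","w10");pic("side","s10")
im=cv2.imread("pics/s10.png"); cv2.imwrite("pics/s10d.png",cv2.resize(im[130:230,270:370],None,fx=6,fy=6,interpolation=cv2.INTER_CUBIC))
bgr=cv2.imread("pics/w10.png")
rd=bgr[:,:,2].astype(float); a,q,d=edgefit(rd,P,range(60,480),90,125,-1,.03); print(a,q)
im=bgr.min(axis=2).astype(float); a,q,d=edgefit(im,P,list(range(170,230))+list(range(380,470)),184,202,1,.04); print(a,q)
```

```text
t 14.95 p [ 0.5232 -0.077   0.0509] rv [-2.1975  0.0521  2.1977] F [ 0.4478  0.0644 -2.3844] g 0.33987196721400964
toolx [-0.0001 -0.0001 -1.    ] y ang -92.70649815550686 z ang 177.2935011585814
87.2538 [ 0.5985 -0.0714]
87.09097 [ 0.5558 -0.0652]
```

View pics/w10.png

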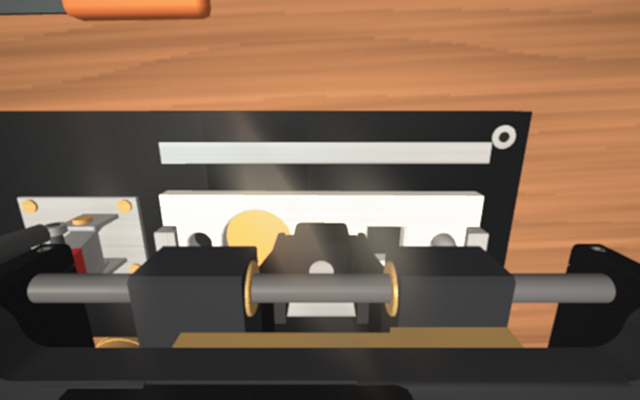

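View pics/s10d.png

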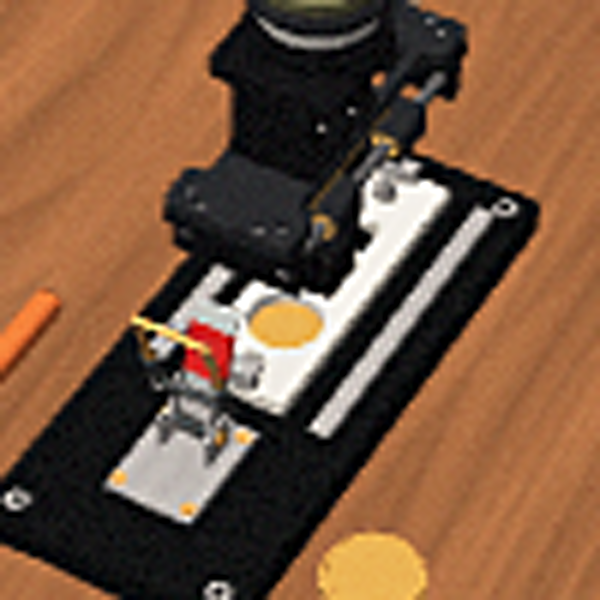

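Emit:
step_arm --increments '[0.1,0,0,0,0,0,0,0,0,0,0,0]'

```text
time: 15.3
position: [0.5232, -0.077, 0.0509]
tool_rot: [-2.197, 0.053, 2.198]
ft_force: [-3.9, -0.0, 5.9]
grip_width: 0.342
```

Emit:
step_arm --increments '[0,0,0,0,0,0,0,0,0,0,0,0,0,0,0,0,0,0,0,0,0,0,0,0]' --fingers 65

```text
time: 15.8
position: [0.5233, -0.0769, 0.0499]
tool_rot: [-2.198, 0.052, 2.198]
ft_force: [0.1, 0.0, 0.5]
grip_width: 0.633
```

Emit:
step_arm --increments '[-1,0,0,0,0,0,-2.5,0,0,0,0,0,-3.5,0,0,0,0,0,-4,0,0,0,0,0,-4,0,0,0,0,0,-4,0,0,0,0,0,0,0,0,0,0,0]'

```text
time: 16.68
position: [0.5255, -0.0769, 0.2444]
tool_rot: [-2.207, 0.054, 2.19]
ft_force: [-0.1, -0.5, -0.6]
grip_width: 0.648
```

Run:
```python
from h import *
s=st();M=ang(s);print(s["joint_positions"])
P=look("w11",["pin","nest","lever_pivot","lever_tip","keeper","knob","bail_loop","round_window"])
for uv in [(0,0)]: pass
```

```text
t 16.675 p [ 0.5255 -0.0769  0.2444] rv [-2.2069  0.0535  2.19  ] F [-0.0763 -0.5187 -0.582 ] g 0.6481121196092215
toolx [ 0.0076 -0.0019 -1.    ] y ang -92.69383159419819 z ang 177.3068337697012
[ 0.5297  0.074  -0.4556  1.7058  0.0346  1.3617 -1.5496]
wrist pin 0.97 [ 0.5189 -0.1471  0.0274]
wrist nest 0.7 [ 0.4133  0.0776 -0.0037]
wrist nest 0.64 [ 0.5158 -0.1462  0.0285]
wrist lever_pivot 0.58 [0.5336 0.0559 0.0504]
wrist lever_tip 0.74 [0.534  0.0735 0.132 ]
wrist lever_tip 0.64 [0.5281 0.0194 0.1036]
wrist keeper 0.6 [0.527  0.0038 0.0378]
wrist knob 0.92 [ 0.5261 -0.077   0.0612]
wrist bail_loop 0.83 [0.536  0.0738 0.1312]
wrist round_window 0.66 [ 0.5266 -0.0398  0.0306]
wrist round_window 0.3 [0.5311 0.0557 0.0497]
```

View pics/w11.png

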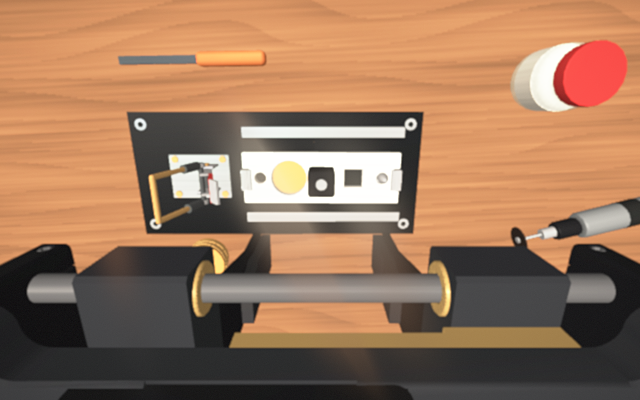

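Emit:
step_arm --increments '[0,-3.05,0.04,0,0,0,0,-3.05,0.04,0,0,0,0,-3.05,0.04,0,0,0,0,-3.05,0.04,0,0,0,0,-3.05,0.04,0,0,0,0,-3.05,0.02,0,0,0,1.1,0,0,0,0,0,1.1,0,0,0,0,0,1.1,0,0,0,0,0,1.1,0,0,0,0,0,0,0,0,0,0,0]' --fingers 0 --force 20

```text
time: 18.5
position: [0.529, 0.1052, 0.1947]
tool_rot: [-2.195, 0.053, 2.2]
ft_force: [-0.3, 0.8, -0.3]
grip_width: 0.006
```

```bash
cat >> h.py <<'E'
xj=np.array([.0471,.9989]);yj=np.array([-.9989,.0471]);oj=np.array([.5258,-.0240])
def tojig(p): p=np.array(p); d=p[:2]-oj; return np.array([d@xj,d@yj,p[2]])*1000
def move(s,jx,jy,z):
    M=R.from_rotvec(s["tool_rot"]).as_matrix(); t=np.r_[oj+jx/1000*xj+jy/1000*yj,z/1000]; print("delta cm",100*M.T@(t-np.array(s["position"])))
E
python3 - <<'E'
from h import *
s=st();ang(s);print("jig",tojig(s["position"])); move(s,130,0,118)
P=look("w12",["bail_loop","lever_tip","lever_pivot","keeper"])
pic("scene","c12")
im=cv2.imread("pics/c12.png"); cv2.imwrite("pics/c12d.png",cv2.resize(im[120:270,240:400],None,fx=4.5,fy=4,interpolation=cv2.INTER_CUBIC))
E
```

```text
t 18.5 p [0.529  0.1052 0.1947] rv [-2.1949  0.0532  2.1997] F [-0.2618  0.837  -0.2773] g 0.00640836650506598
toolx [-0.0022 -0.0003 -1.    ] y ang -92.74978440307794 z ang 177.2501598346164
jig [129.2589   2.8729 194.6706]
delta cm [ 7.6664 -0.0781 -0.3038]
wrist bail_loop 0.76 [0.531  0.0735 0.1313]
wrist bail_loop 0.72 [0.6641 0.0609 0.0042]
wrist lever_tip 0.88 [0.5261 0.0223 0.1052]
wrist lever_tip 0.23 [0.5323 0.0751 0.1332]
wrist lever_pivot 0.65 [ 0.5132 -0.1462  0.0328]
wrist lever_pivot 0.59 [0.5339 0.0586 0.0486]
wrist keeper 0.67 [0.5267 0.0014 0.0389]
wrist keeper 0.65 [ 0.5186 -0.15    0.0261]
```

View pics/c12d.png

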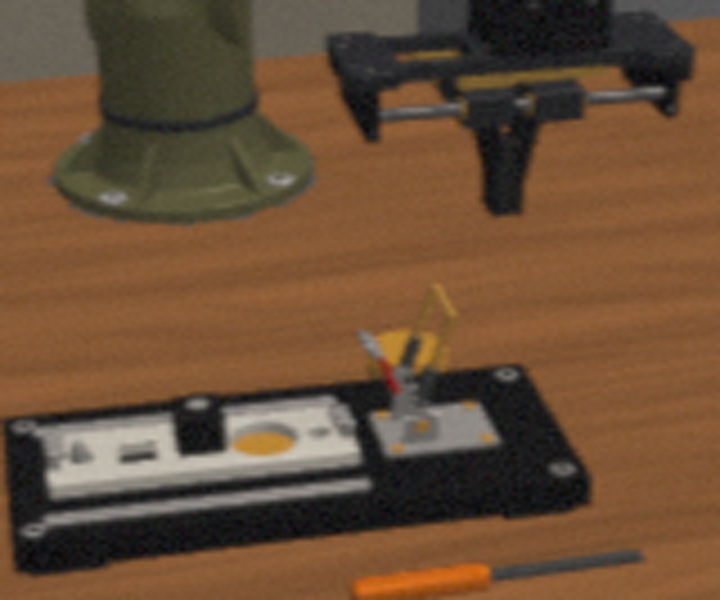

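View pics/w12.png

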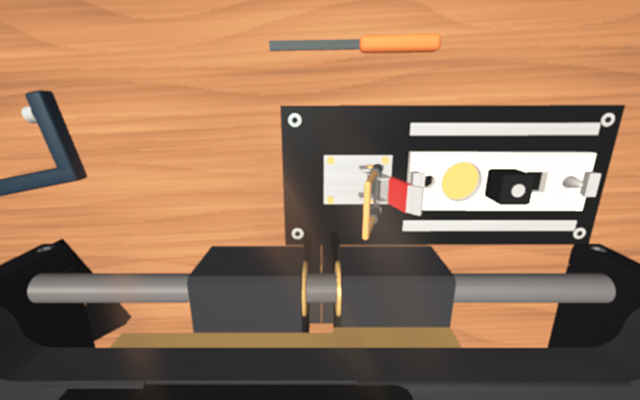

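Emit:
step_arm --increments '[2.0,-0.08,-0.3,0,0,0,2.0,0,0,0,0,0,2.0,0,0,0,0,0,1.5,0,0,0,0,0,0.1,0,0,0,0,0,0,1,0,0,0,0,0,0.6,0,0,0,0,0,0.6,0,0,0,0,0,0,0,0,0,0]'

```text
time: 19.92
position: [0.5319, 0.0837, 0.1203]
tool_rot: [-2.198, 0.054, 2.196]
ft_force: [0.1, -0.1, 0.7]
grip_width: 0.0
```

Run:
```python
from h import *
s=st();ang(s);print("jig",tojig(s["position"]))
pic("wrist","w13")
pic("scene","c13");pic("side","s13")
im=cv2.imread("pics/c13.png"); cv2.imwrite("pics/c13d.png",cv2.resize(im[150:250,280:380],None,fx=6,fy=6,interpolation=cv2.INTER_CUBIC))
```

```text
t 19.925 p [0.5319 0.0837 0.1203] rv [-2.1977  0.0539  2.1963] F [ 0.1495 -0.1364  0.7354] g 0.0001771287933045602
toolx [ 0.0007 -0.0004 -1.    ] y ang -92.78599505034721 z ang 177.21402081546663
jig [107.8862  -1.0686 120.2583]
```

View pics/c13d.png

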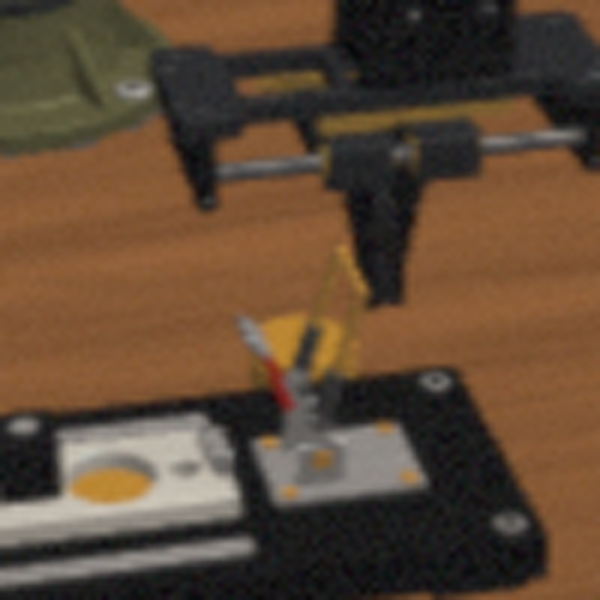

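View pics/w13.png

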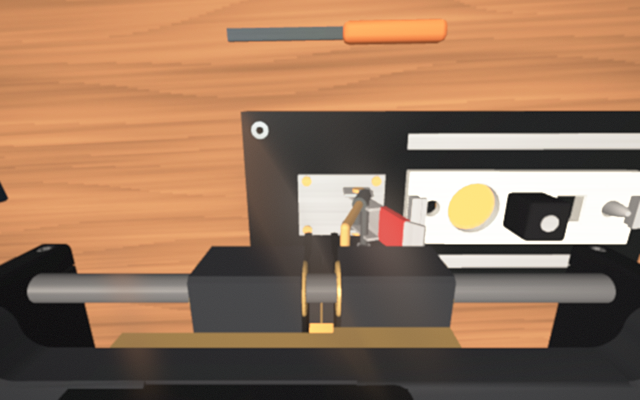

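Emit:
step_arm --increments '[0,0.6,0,0,0,0,0,0.6,0,0,0,0,0,0.6,0,0,0,0,0,0.6,0,0,0,0,0,0.5,0,0,0,0,0,0,0,0,0,0,0,0,0,0,0,0]'

```text
time: 20.95
position: [0.5303, 0.0559, 0.12]
tool_rot: [-2.198, 0.052, 2.198]
ft_force: [-0.6, 0.5, -0.1]
grip_width: 0.002
```

Run:
```python
from h import *
s=st();ang(s);print("jig",tojig(s["position"]))
pic("scene","c14");pic("side","s14")
im=cv2.imread("pics/c14.png"); a=cv2.resize(im[150:250,280:380],None,fx=4,fy=4,interpolation=cv2.INTER_CUBIC)
im=cv2.imread("pics/s14.png"); b=cv2.resize(im[130:230,260:360],None,fx=4,fy=4,interpolation=cv2.INTER_CUBIC)
cv2.imwrite("pics/c14d.png",np.hstack([a,b]))
```

```text
t 20.95 p [0.5303 0.0559 0.12  ] rv [-2.1976  0.0515  2.1976] F [-0.5543  0.5282 -0.0799] g 0.002186226030793142
toolx [ 0.      0.0001 -1.    ] y ang -92.69158187591053 z ang 177.3084180410317
jig [ 80.0115  -0.7375 119.9516]
```

View pics/c14d.png

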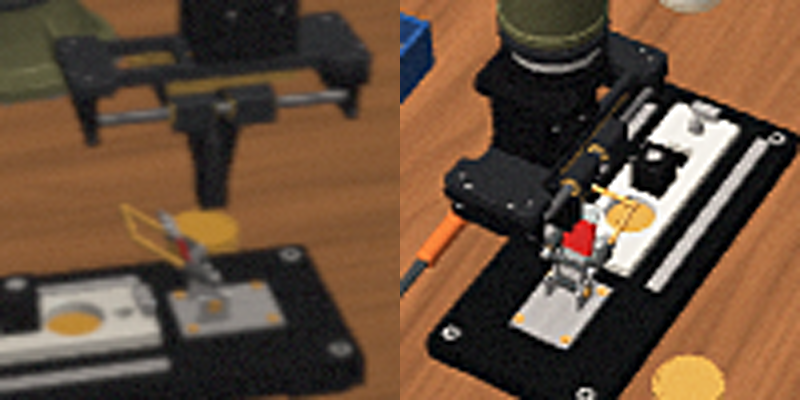

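Emit:
step_arm --increments '[-1.5,0,0,0,0,0,-2,0,0,0,0,0,-2,0,0,0,0,0,0,0,0,0,0,0]'

```text
time: 21.55
position: [0.5319, 0.0561, 0.1774]
tool_rot: [-2.203, 0.052, 2.193]
ft_force: [0.0, -0.1, -0.1]
grip_width: 0.007
```

Run:
```python
from h import *
s=st();ang(s);print("jig",tojig(s["position"]))
pic("scene","c15");pic("side","s15");look("w15",["bail_loop","lever_tip"])
im=cv2.imread("pics/c15.png"); a=cv2.resize(im[150:250,280:380],None,fx=4,fy=4,interpolation=cv2.INTER_CUBIC)
im=cv2.imread("pics/s15.png"); b=cv2.resize(im[130:230,260:360],None,fx=4,fy=4,interpolation=cv2.INTER_CUBIC)
cv2.imwrite("pics/c15d.png",np.hstack([a,b]))
```

```text
t 21.55 p [0.5319 0.0561 0.1774] rv [-2.2027  0.0516  2.1927] F [ 0.0403 -0.1105 -0.1407] g 0.007235983988542445
toolx [ 0.0045 -0.0001 -1.    ] y ang -92.69082494484678 z ang 177.30915225674002
jig [ 80.2746  -2.2968 177.3852]
wrist bail_loop 0.55 [ 0.5332 -0.0035  0.0401]
wrist bail_loop 0.48 [ 0.5236 -0.0382  0.0267]
wrist lever_tip 0.77 [0.5306 0.0223 0.1004]
```

View pics/c15d.png

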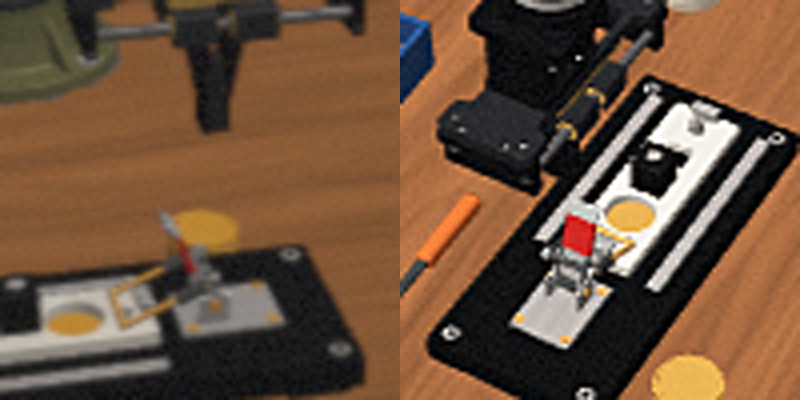

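View pics/w15.png

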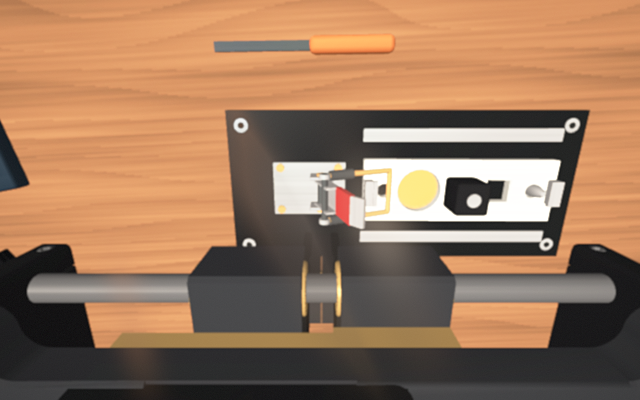

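Emit:
step_arm --increments '[0,2.6,0.1,0,0,0,0,2.6,0.1,0,0,0,2,0,0,0,0,0,2,0,0,0,0,0,2,0,0,0,0,0,2,0,0,0,0,0,0.2,0,0,0,0,0,0,0,0,0,0,0]'

```text
time: 22.8
position: [0.526, 0.0039, 0.093]
tool_rot: [-2.197, 0.052, 2.198]
ft_force: [0.5, -0.2, -0.7]
grip_width: 0.005
```

Run:
```python
from h import *
s=st();ang(s);print("jig",tojig(s["position"]))
pic("scene","c16");pic("wrist","w16")
im=cv2.imread("pics/c16.png"); a=cv2.resize(im[150:250,270:370],None,fx=6,fy=6,interpolation=cv2.INTER_CUBIC)
cv2.imwrite("pics/c16d.png",a)
```

```text
t 22.8 p [0.526  0.0039 0.093 ] rv [-2.1974  0.0516  2.1978] F [ 0.5478 -0.191  -0.724 ] g 0.0053592069629316095
toolx [-0.0002  0.0001 -1.    ] y ang -92.6954910825652 z ang 177.30450993993028
jig [27.8755  1.1524 93.0482]
```

View pics/c16d.png

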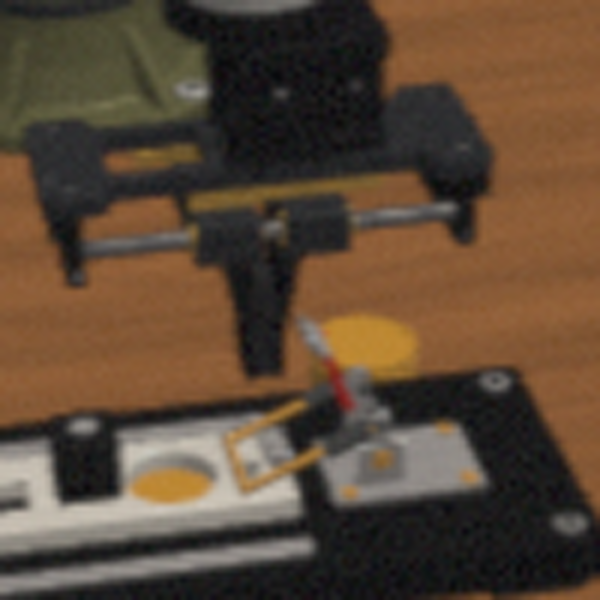

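Emit:
step_arm --increments '[0,-1,-0.05,0,0,0,0,-1,0,0,0,0,0,-0.7,0,0,0,0,0,-0.6,0,0,0,0,0,-0.5,0,0,0,0,0,-0.5,0,0,0,0,0,0,0,0,0,0]'

```text
time: 23.78
position: [0.5282, 0.0474, 0.0928]
tool_rot: [-2.197, 0.051, 2.198]
ft_force: [-0.2, -0.1, -0.2]
grip_width: 0.008
```

```bash
cat >> h.py <<'E'
def duo(t,x0=270,y0=150,sx=250,sy=130):
    pic("scene","c"+t);pic("side","s"+t)
    a=cv2.resize(cv2.imread(f"pics/c{t}.png")[y0:y0+100,x0:x0+100],None,fx=4,fy=4,interpolation=cv2.INTER_CUBIC)
    b=cv2.resize(cv2.imread(f"pics/s{t}.png")[sy:sy+100,sx:sx+100],None,fx=4,fy=4,interpolation=cv2.INTER_CUBIC)
    cv2.imwrite(f"pics/d{t}.png",np.hstack([a,b]))
E
python3 - <<'E'
from h import *
s=st();print("jig",tojig(s["position"])); duo("17")
E
```

```text
t 23.775 p [0.5282 0.0474 0.0928] rv [-2.1974  0.0506  2.1981] F [-0.1517 -0.1253 -0.2384] g 0.008137680683248962
jig [71.4664  0.9258 92.7763]
```

View pics/d17.png

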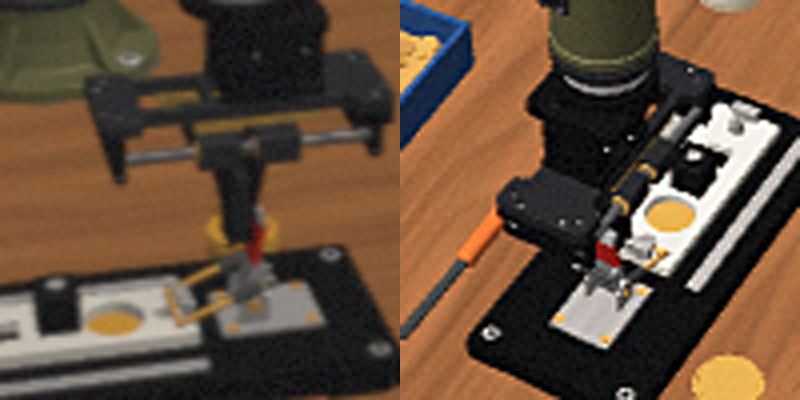

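Emit:
step_arm --increments '[0,-0.6,0,0,0,0,0,-0.6,0,0,0,0,0,-0.5,0,0,0,0,0,0,0,0,0,0,0,0,0,0,0,0]'

```text
time: 24.5
position: [0.5293, 0.064, 0.093]
tool_rot: [-2.198, 0.051, 2.197]
ft_force: [-0.2, 0.5, 0.9]
grip_width: 0.005
```

Run:
```python
from h import *
s=st();print("jig",tojig(s["position"])); duo("18"); pic("wrist","w18")
```

```text
t 24.5 p [0.5293 0.064  0.093 ] rv [-2.1977  0.0514  2.1973] F [-0.1687  0.4788  0.8857] g 0.00453800945987726
jig [88.0917  0.676  92.9853]
```

View pics/d18.png

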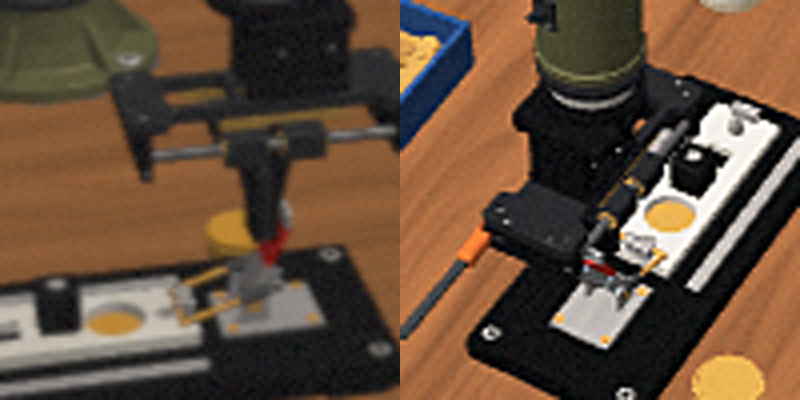

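View pics/w18.png

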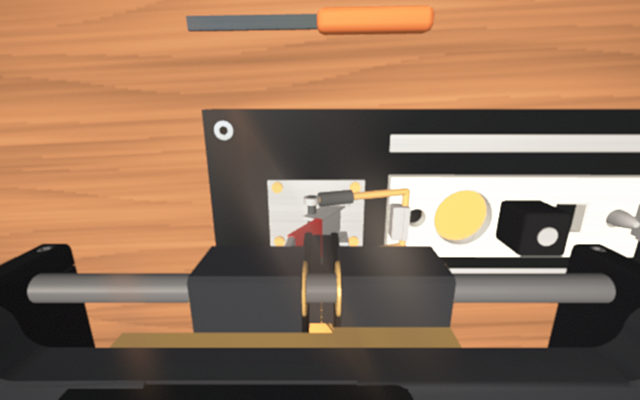

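Emit:
step_arm --increments '[0,-0.65,0,0,0,0,0,-0.65,0,0,0,0,0.3,-0.8,0,0,0,0,0.5,-0.7,0,0,0,0,0,0,0,0,0,0]'

```text
time: 25.28
position: [0.5301, 0.0932, 0.0844]
tool_rot: [-2.197, 0.049, 2.199]
ft_force: [0.3, -0.2, -1.1]
grip_width: 0.005
```

Run:
```python
from h import *
s=st();print("jig",tojig(s["position"])); duo("19"); pic("wrist","w19")
```

```text
t 25.275 p [0.5301 0.0932 0.0844] rv [-2.1969  0.0488  2.1988] F [ 0.2817 -0.2405 -1.1175] g 0.005234091354204046
jig [117.2867   1.2343  84.3754]
```

View pics/d19.png

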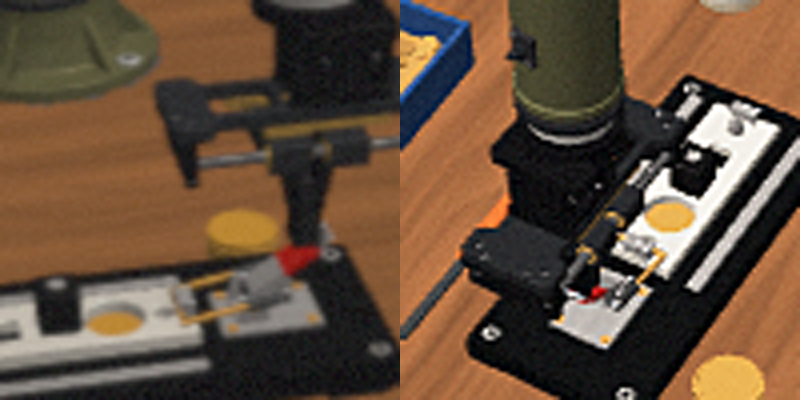

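View pics/w19.png

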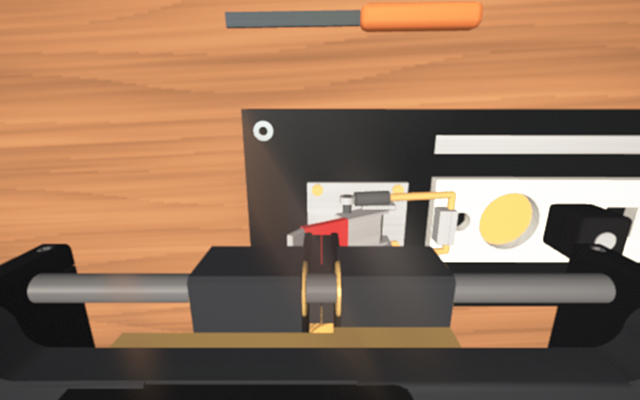

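Emit:
step_arm --increments '[0.5,-0.7,0,0,0,0,0.7,-0.5,0,0,0,0,0.8,-0.3,0,0,0,0,0.6,-0.3,0,0,0,0,0,0,0,0,0,0]'

```text
time: 26.05
position: [0.5308, 0.1101, 0.0582]
tool_rot: [-2.196, 0.051, 2.199]
ft_force: [-0.3, -0.2, -0.0]
grip_width: 0.006
```

Emit:
step_arm --increments '[0.3,0,0,0,0,0,0.2,0,0,0,0,0,0,0,0,0,0,0]'

```text
time: 26.42
position: [0.532, 0.1098, 0.056]
tool_rot: [-2.199, 0.053, 2.197]
ft_force: [-4.3, -0.7, 12.7]
grip_width: 0.004
```

Run:
```python
from h import *
s=st();print("jig",tojig(s["position"])); duo("20"); pic("wrist","w20")
```

```text
t 26.425 p [0.532  0.1098 0.056 ] rv [-2.1988  0.0528  2.1967] F [-4.2661 -0.7279 12.7163] g 0.004281820142126675
jig [133.9429   0.1579  55.9853]
```

View pics/d20.png

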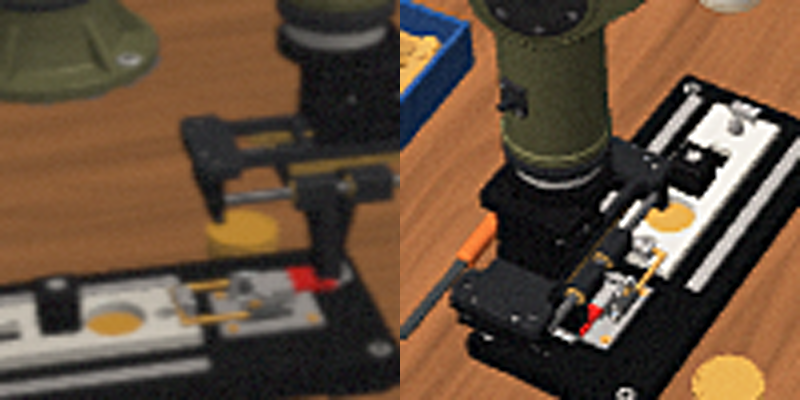

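View pics/w20.png

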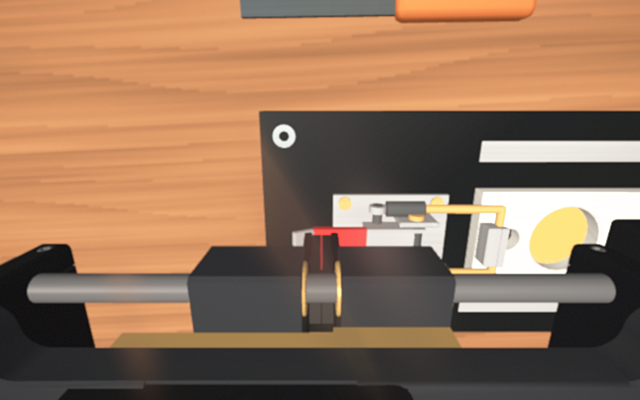

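Emit:
step_arm --increments '[-1,0,0,0,0,0,-3,0,0,0,0,0,-4,0,0,0,0,0,-4,0,0,0,0,0,-3,5,0,0,0,0,0,5,0,0,0,0,0,5,0,0,0,0,0,0,0,0,0,0]'

```text
time: 27.58
position: [0.5239, -0.0459, 0.2041]
tool_rot: [-2.194, 0.064, 2.194]
ft_force: [-0.1, 0.4, 0.7]
grip_width: 0.009
```

Run:
```python
from h import *
s=st();print("jig",tojig(s["position"])); duo("21"); P=look("w21",["lever_tip","lever_pivot","bail_loop","keeper","pin","round_window","nest"])
for n in ["lever_tip","bail_loop","keeper"]: spot("side",n);spot("scene",n)
for d in (.5258,-.024),: print("tip shut expected",oj+.146*xj,.054,"bail",oj+.0286*xj)
cv2.imwrite("pics/w21c.png",cv2.resize(cv2.imread("pics/w21.png")[90:250,200:520],None,fx=2.5,fy=2.5,interpolation=cv2.INTER_CUBIC))
```

```text
t 27.575 p [ 0.5239 -0.0459  0.2041] rv [-2.1942  0.0641  2.1939] F [-0.0955  0.3647  0.6689] g 0.00907921992420232
jig [-21.9773   0.8474 204.0705]
wrist lever_tip 0.76 [0.5325 0.118  0.0516]
wrist lever_pivot 0.63 [0.5329 0.0567 0.0465]
wrist bail_loop 0.88 [0.5307 0.0069 0.0426]
wrist keeper 0.72 [0.5276 0.0053 0.0372]
wrist pin 0.88 [ 0.5152 -0.1478  0.0279]
side lever_tip 0.77 [0.5276 0.1198 0.0585]
scene lever_tip 0.68 [0.5343 0.1228 0.058 ]
scene lever_tip 0.4 [ 0.5247 -0.0387  0.0236]
side bail_loop 0.64 [0.5313 0.1174 0.0565]
side bail_loop 0.39 [0.5256 0.003  0.043 ]
scene bail_loop 0.4 [0.5298 0.0072 0.0423]
side keeper 0.73 [ 0.5237 -0.0395  0.0179]
side keeper 0.68 [0.5265 0.0088 0.0388]
scene keeper 0.89 [0.5283 0.0099 0.0425]
tip shut expected [0.5327 0.1218] 0.054 bail [0.5271 0.0046]
```

View pics/d21.png

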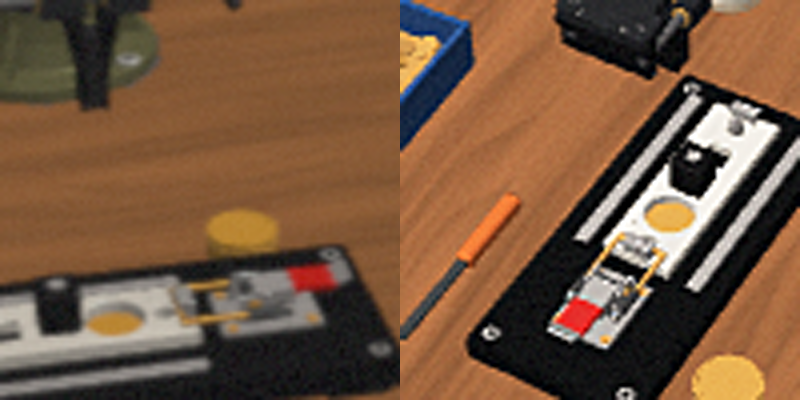

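View pics/w21.png

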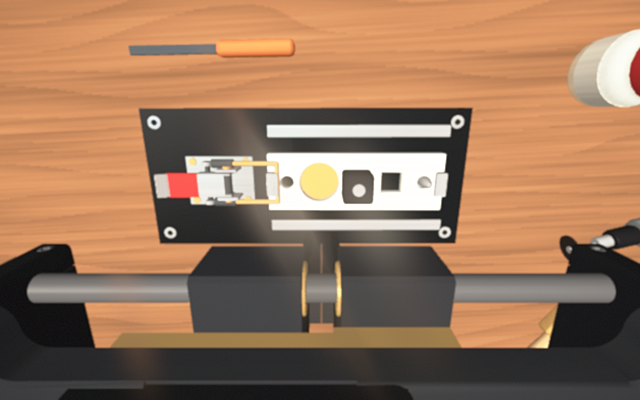

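Run:
```python
from h import *
st(); print(ctrl.close_job())
```

```text
t 28.375 p [ 0.5243 -0.0401  0.2039] rv [-2.1975  0.0519  2.1977] F [-0.2921  0.2171  0.2964] g 0.006974978878665508
the job is handed in; nothing more can be done
None
```

I turned the leaf end for end and refitted it with its square-window bore on the pin, hooked the bail over the keeper, and pressed the lever shut. I handed the job in at 28.4 s of the 64 s allowed, with the arm clear of everything.

**Last checks after the arm withdrew:**
- **Leaf:** it lies flat and in line with the jig, to about 0.2° by an edge fit just before I let go of it. The medal fills the round window.
- **Bail:** its cross bar sits against the inner face of the keeper hook, close to where it should be when shut.
- **Lever:** it stayed flat after I let go. While pressing, it stopped hard at 12.7 N. The detectors put the tip at z 52–58 mm, against about 54 mm expected when fully shut.
- **Other things:** those in the last pictures looked untouched. I did not measure them against the start, and some lay outside my close views.

**Disagreements and limits:**
- The wrist camera put the leaf up to about 2 mm sideways from where the arm's own position put it during fitting. The leaf went onto the pin without measurable force, so I went by the arm.
- One of the side camera's two bail detections was at the lever tip, with a higher score than its correct one. I judged it false because the other cameras and the pictures put the bail at the hook.
- I did not measure the lever angle directly. That it is fully shut rests on it staying down, the hard stop and the tip height.

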